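Load the hub bearing magazine

ROBOT

A 6-joint arm with a two-finger parallel gripper is mounted at the origin on a cart in front of the work surface, level with it; the furniture and walls round the work are solid. World frame = base frame: x ahead of the robot, y to its left, z up, the work surface at z = 0. Lengths are in m, angles in rad, forces in N, time in s.
With the tool pointing down it reaches from about 0.375 to 0.975 m from the base axis. Payload 3.8 kg.
Tool frame: the origin (TCP) lies midway between the tips of the shut fingers; the grasp point (between the pads) lies 19 mm behind it; z points along the fingers, y is the line along which they close (so a half turn about z gives the same grasp; the last joint's range is limited). The gripper opens to 85 mm and grips with 20 to 120 N. Pads are 22 mm wide; open, the fingers measure 114 mm over their backs; the gripper's body (76 mm by 85 mm) begins 54 mm behind the grasp point. The pads swing forward as they close: fully open they stand 13 mm farther back than shut.
Start: joints at [1.276, 0.264, 1.604, -0, 1.274, -0.037], TCP at [0.172, 0.653, 0.231] pointing down, gripper open.
Joint ranges: [-2.63, 2.63], [-0.94, 2.18], [0.31, 2.57], [-1.31, 4.45], [0, 2.66], [-2.55, 2.55]. Speed limits (rad/s): [2.57, 2.57, 3.14, 3.14, 3.14, 3.14].

INTERFACE

Orientations are given as a rotation vector (axis times angle).
In Python, from workcell import bot gives the robot as it stands.
- The arm moves only by the tool step_arm, never from a script. Its argument "motion" is a list of rows, each a list of 5 numbers: the finger opening in cm, from 0 to 8.54, then the shift along the tool's x, y, z in cm, then the turn about the tool's z in degrees. In form: [[claw, dx, dy, dz, twist], ...]. A call has 1 to 20 rows; each row is the pose to reach, as a shift and turn from the pose commanded when the call began, along the tool's axes at that moment; what a row does not reach only later rows make up. A row lasts 1/10 s, in which the tool goes at most 50 mm and 8.59 degrees, less where a joint would pass 70% of its speed; a pose out of reach is approached as far as the arm can. A call with a gripper value outside its range is refused whole. The fingers move at their own pace and stop on an object; "force" is the grip in N (left out, the last holds). Time passes only in rows, so rows that repeat a pose let the fingers close. It gives the time, the measured TCP pose, the force, the opening and the grip force at its end, in the units of the state.
- bot.read_state(): the state, without advancing time (a new reading comes with each control period).
- bot.read_camera(name): name is "side" or "top" or "wrist"; returns (picture, depth): 480x640x3 uint8, red, green, blue; 480x640 float32, m along the optical axis (not along the pixel's ray), 0 where there is no reading.
- bot.calibration(name): a dict with "mtx" (3x3 intrinsics, pixels), "k1" (the pictures are not rectified: a ray, as slopes to the right and down, at radius r is drawn at 1 + k1 r^2 times it, then the intrinsics apply), "origin" and "orientation" of the camera in the world; the wrist camera has in their place "T_tool_cam" (4x4, takes a point from camera to tool coordinates, whose origin is the TCP and whose axes are the flange's). Camera axes: x right, y up, looking along -z (the intrinsics and any distortion apply to the point x, -y, -z); pixel columns grow to the right and rows downward; lengths in m; the calibration is good to about 2 mm. A picture is of the moment at which its call begins: read the wrist's pose just before it. calibration takes no time and is no camera call.
- bot.finish_job(): hands the job in; it is judged then, once.
The state is a dict: "time": time; "q": joint angles; "joint_vel": joint speeds; "joint_torque": joint torques, N m; "tool_pos": TCP position; "tcp_rot": TCP orientation; "wrist_force": force on the tool from outside, world axes, zero at the start; "torque": the same for the moment, N m; "width": opening from 0.0 (shut) to 1.0 (fully open); "grip_force": force on a finger pad.
Only numpy, scipy, OpenCV 4.12 (cv2) and the standard library are available. Lean on these libraries where they do the work, as an engineer would, in place of code of your own. Each camera call takes 0.05 s, during which the arm holds its last target. There are 200 camera calls.

TASK

Load the bearing magazine with one hub set, each part lying flat: first the large bearing at the bottom, then the plain alloy spacer on it, then the small bearing on top. Put the lock nut flat in the middle of the round parts dish. Leave the sprocket and the piston where they stand.

Things in the scene. Friction and masses are not known exactly. Their poses are not given: they have to be found in the camera images.
- large_bearing: the larger of two steel ball bearings lying flat (rings with a dark annulus): diameter 47, height 14 mm, about 0.08 kg. Origin at the centre of its underside, z up along its axis. The bore does not matter; grasp it over its outside.
- small_bearing: the smaller of the two ball bearings lying flat, the same look: diameter 40, height 14 mm, about 0.08 kg. Origin at the centre of its underside, z up.
- spacer: plain round alloy hub spacer, a thick light-grey sleeve standing upright: diameter 38, height 30 mm, about 0.06 kg. Origin at the centre of its underside, z up. It acts as solid: the other parts rest on its flat top.
- lock_nut: large hexagonal steel lock nut lying flat: 36 mm across flats (along its own x), 41 mm across corners (along its own y), height 16 mm, about 0.07 kg. Origin at the centre of its underside, z up.
- magazine: fixed magazine: dark foot plate 120x66x6 (x,y,z), parts rest on it; 2 curved upright aluminium shells facing along x form a 58 bore chute, tops 57 above origin, top 10 flared to about 68. Slots 35 wide at +y and -y, full height, let fingers closing along y go down inside. Origin: chute axis at worktop, z up. Loaded undersides above origin: large bearing 6, spacer 20, small bearing 50
- dish: round shallow steel parts dish, held fast to the worktop (does not move in an episode): outer diameter 120 mm at the rim and 104 mm at the foot, 18 mm high, wall 3 mm, flat inner floor about 4 mm above its origin. Origin at the centre of its underside.
- sprocket: small toothed drive sprocket lying flat: diameter 68, height 13 mm. Bystander, to be left alone. Origin at the centre of its underside.
- piston: alloy piston standing on its skirt: diameter 54, height 48 mm. Bystander, to be left alone. Origin at the centre of its underside.
Not all that is in view belongs to the job. Leave any green look-alike of the small_bearing alone.

How it is judged:
At the end, for the whole second after the job is handed in: Large bearing, spacer, small bearing flat in the magazine in that order from the bottom, within 10 mm of its axis and 4 mm of their heights; lock nut flat on the dish floor within 32 mm of its centre; all at rest (below 0.02 m/s); sprocket and piston moved under 25 mm (horizontal distance between each of large_bearing, spacer, small_bearing and magazine below 0.01 m and z of large_bearing in the frame of magazine between 0.002 and 0.01 m and angle between each of large_bearing, spacer, small_bearing's own z axis and vertical below 0.12 rad and z of spacer in the frame of magazine between 0.016 and 0.024 m and z of small_bearing in the frame of magazine between 0.046 and 0.054 m and horizontal distance between lock_nut and dish below 0.032 m and z of lock_nut in the frame of dish below 0.01 m and angle between lock_nut's own z axis and vertical below 0.15 rad and linear speed of each of large_bearing, small_bearing, spacer, lock_nut below 0.02 m/s and distance of each of sprocket, piston from where it was at the start of the episode below 0.025 m); the robot touches nothing.
It fails at once if the sprocket or the piston is moved by more than 25 mm (distance of any of sprocket, piston from where it was at the start of the episode above 0.025 m).
It also fails if it takes over 102 s, if anything falls off the work surface, if the arm or the gripper's body presses on something with over 40 N, if the wrist force passes 120 N, or if a joint passes its speed limit or range.

## Working session

There is one attempt and no reset: what is moved stays moved. The work goes in short steps, Python scripts to look and compute and a tool call to move; the robot and the scene stay as the last step left them, time stands still between calls to the robot, and variables do not carry over. Pictures are saved under pics/ and viewed, at most 14 in all, crops included, and the job is handed in when it is done.

Besides the shell and the picture viewer there is one more tool, called after ">>>" as name(argument=value, ...), one argument or row to a line, values as JSON. step_arm: Moves the arm, as the interface text tells. Its arguments: {"type":"object","properties":{"motion":{"type":"array","items":{"type":"array","items":{"type":"number"}}},"force":{"type":"number"}},"required":["motion"]}

```bash
mkdir -p pics; cat > h.py <<'E'
import numpy as np, cv2
from scipy.spatial.transform import Rotation as R
from workcell import bot
def cam(n):
    s=bot.read_state(); im,d=bot.read_camera(n); c=bot.calibration(n)
    if n=="wrist":
        T=np.eye(4);T[:3,:3]=R.from_rotvec(s["tcp_rot"]).as_matrix();T[:3,3]=s["tool_pos"];T=T@np.array(c["T_tool_cam"])
    else:
        T=np.eye(4);o=np.array(c["orientation"]);T[:3,:3]=o if o.shape==(3,3) else R.from_rotvec(o).as_matrix();T[:3,3]=c["origin"]
    return im,d,(np.array(c["mtx"]),c["k1"],T)
def slopes(uv,C):
    K,k1,T=C;uv=np.atleast_2d(uv).astype(float)
    p=np.c_[(uv[:,0]-K[0,2])/K[0,0],(uv[:,1]-K[1,2])/K[1,1]];q=p.copy()
    for _ in range(20): q=p/(1+k1*(q**2).sum(1,keepdims=True))
    return q
def plane(uv,z,C):
    q=slopes(uv,C);T=C[2];d=np.c_[q[:,0],-q[:,1],-np.ones(len(q))]@T[:3,:3].T
    return T[:3,3]+d*((z-T[2,3])/d[:,2])[:,None]
def cloud(d,C):
    v,u=np.mgrid[0:d.shape[0],0:d.shape[1]];q=slopes(np.c_[u.ravel(),v.ravel()],C)
    P=np.c_[q[:,0],-q[:,1],-np.ones(len(q))]*d.ravel()[:,None]
    P=P@C[2][:3,:3].T+C[2][:3,3];P[d.ravel()<=0]=np.nan
    return P.reshape(*d.shape,3)
def save(n,im): cv2.imwrite("pics/"+n+".png",im[...,::-1])
E
python3 - <<'E'
from h import *
for n in("top","side"):
    im,d,C=cam(n);save(n+"0",im);np.savez(n+"0",im=im,d=d);print(n,C[2].round(3).tolist())
print(bot.calibration("wrist")["T_tool_cam"]);print(bot.read_state())
E
```

```text
top [[0.02, 0.997, -0.078, 0.403], [-1.0, 0.022, 0.022, 0.045], [0.024, 0.077, 0.997, 1.352], [0.0, 0.0, 0.0, 1.0]]
side [[-0.967, 0.136, -0.214, 0.308], [-0.253, -0.555, 0.793, 0.769], [-0.011, 0.821, 0.571, 0.568], [0.0, 0.0, 0.0, 1.0]]
[[-6.33768980e-04  9.47051313e-01  3.21081622e-01  8.31535403e-02]
 [ 9.99999799e-01  6.11702666e-04  1.69598740e-04 -5.36962151e-04]
 [-3.57877747e-05  3.21081665e-01 -9.47051510e-01 -1.43925725e-01]
 [ 0.00000000e+00  0.00000000e+00  0.00000000e+00  1.00000000e+00]]
{'time': 0.1, 'q': array([ 1.27609187e+00,  2.64695536e-01,  1.60524536e+00,  1.98134688e-05,
        1.27368577e+00, -3.69102813e-02]), 'joint_vel': array([-0.00098922, -0.00054466, -0.00282594,  0.0006058 , -0.00053036,
        0.00068   ]), 'joint_torque': array([-1.02934437e-04, -5.16711473e+01, -3.68589377e+01, -2.15726327e-04,
        6.23417756e-03,  9.92276767e-06]), 'tool_pos': array([0.17190089, 0.65206366, 0.23007029]), 'tcp_rot': array([-0.40378506, -3.11517665,  0.00314594]), 'wrist_force': array([ 0.08451767,  0.46172065, -0.13555087]), 'torque': array([ 0.03883687,  0.00152991, -0.07286816]), 'grip_force': 0.0, 'width': 0.998393009480095}
```

View pics/top0.png

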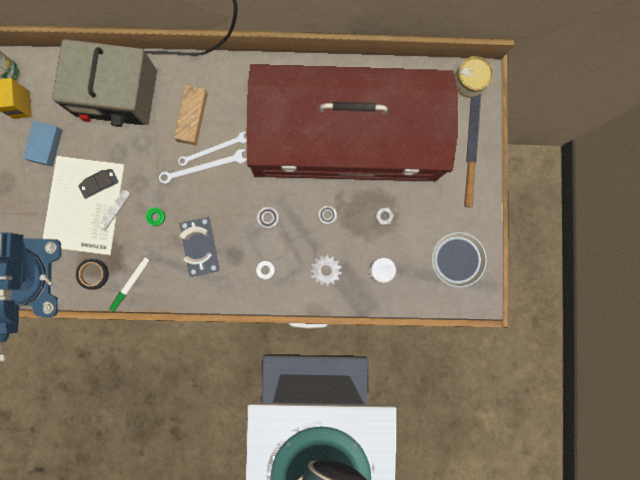

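View pics/side0.png

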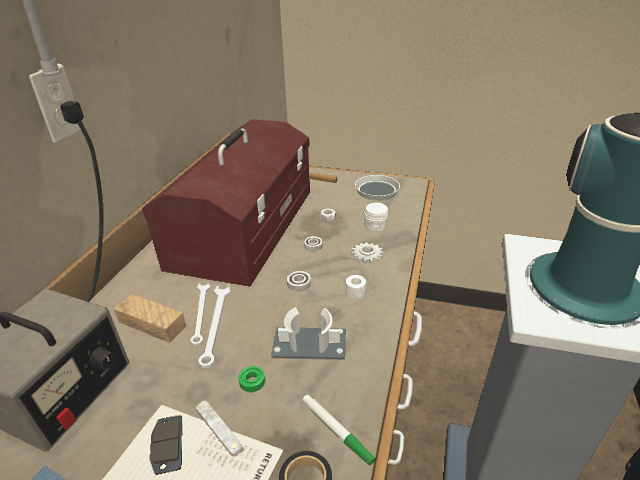

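Top view candidates: large bearing (267,217), small bearing (327,215) and green look-alike ring (156,216). The others are nut (385,216), spacer (265,270), sprocket (326,270), piston (383,270), dish (459,260), magazine (198,247) and tape roll (92,273). I take the two steel rings, bigger on the left, and leave the green one. Next I measure them and check with a close crop.

```bash
cat > m.py <<'E'
from h import *
z0=np.load("top0.npz");im,d=z0["im"],z0["d"];_,_,C=cam("top")
P=cloud(d,C);g=im.max(2).astype(int)
G={"large":(267,217,.014),"small":(327,215,.014),"nut":(385,216,.016),"spacer":(265,270,.03),"sprocket":(326,270,.013),"piston":(383,270,.048),"dish":(459,260,.018),"mag":(198,247,.006),"green":(156,216,.014)}
for n,(u,v,h) in G.items():
    r=42 if n in("dish","mag") else 22
    Q=P[v-r:v+r,u-r:u+r];m=(Q[...,2]>(.004 if n!="mag" else .03))&(Q[...,2]<.07)
    lab=cv2.connectedComponentsWithStats(m.astype(np.uint8))
    pts=Q[m];b=im[v-r:v+r,u-r:u+r].astype(int)
    vv,uu=np.nonzero(m);uv=np.c_[uu+u-r,vv+v-r].astype(np.float32)
    (c,rad)=cv2.minEnclosingCircle(uv)
    a=plane(c,h,C)[0]
    print(n,"depth mid",((np.nanpercentile(pts,2,0)+np.nanpercentile(pts,98,0))/2).round(4)[:2],"ext",(np.nanpercentile(pts,98,0)-np.nanpercentile(pts,2,0)).round(3),"circ",np.round(c,1),round(rad,1),a[:2].round(4),"n",len(uv))
print("table z",np.nanmedian(P[230:240,290:310,2]))
save("crop",cv2.resize(im[185:305,140:500],None,fx=2.2,fy=2.2,interpolation=cv2.INTER_CUBIC))
E
python3 m.py
```

```text
large depth mid [0.5518 0.1284] ext [0.08  0.085 0.014] circ [266.  217.5] 29.3 [0.5492 0.1283] n 427
small depth mid [ 0.5585 -0.0021] ext [0.082 0.087 0.014] circ [326.5 215.5] 29.0 [ 0.5566 -0.0021] n 336
nut depth mid [ 0.5597 -0.1265] ext [0.088 0.085 0.016] circ [384.  215.5] 29.3 [ 0.5592 -0.1265] n 291
spacer depth mid [0.4391 0.1297] ext [0.084 0.085 0.03 ] circ [265.5 269.5] 29.7 [0.4368 0.1254] n 343
sprocket depth mid [ 0.4385 -0.0019] ext [0.068 0.078 0.012] circ [328.  269.6] 28.0 [ 0.4399 -0.0076] n 625
piston depth mid [ 0.443  -0.1251] ext [0.077 0.079 0.046] circ [382.5 270. ] 28.7 [ 0.4403 -0.1206] n 654
dish depth mid [ 0.4727 -0.2926] ext [0.15  0.152 0.016] circ [458.5 258.6] 55.9 [ 0.4691 -0.2889] n 1823
mag depth mid [0.4854 0.2713] ext [0.088 0.058 0.029] circ [196.5 245.5] 23.9 [0.486  0.2771] n 337
green depth mid [0.5511 0.3688] ext [0.083 0.082 0.014] circ [155.5 215.5] 29.0 [0.5483 0.3662] n 359
table z -0.00041633075015934384
```

View pics/crop.png

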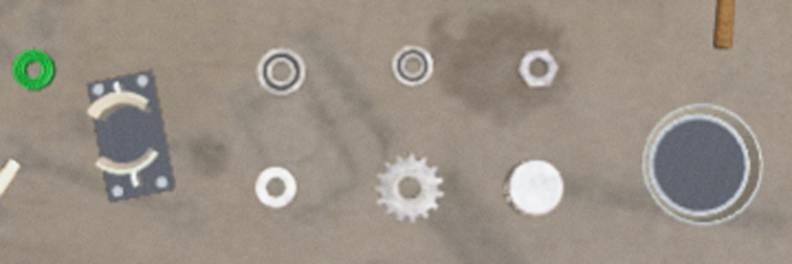

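The crop confirms the choice: large bearing at (282,72) in the crop, small at (412,66), nut (538,68), spacer (276,187), magazine (131,136) turned about 11°. Noise specks spoiled the extents, so I keep only the largest component.

```bash
cat > m2.py <<'E'
from h import *
exec(open("m.py").read().split("for n,(u")[0].split("import *")[1])
for n,(u,v,h) in G.items():
    r=42 if n in("dish","mag") else 24
    Q=P[v-r:v+r,u-r:u+r];m=((Q[...,2]>(h*.5 if n!="mag" else .003))&(Q[...,2]<.07)).astype(np.uint8)
    k,l,s,ce=cv2.connectedComponentsWithStats(m);i=1+s[1:,4].argmax();m=(l==i)
    vv,uu=np.nonzero(m);uv=np.c_[uu+u-r,vv+v-r].astype(np.float32)
    top=m if n in("mag","dish") else m&(abs(Q[...,2]-h)<.004)
    c,rad=cv2.minEnclosingCircle(uv);vt,ut=np.nonzero(top)
    X=plane(uv,h,C)[:,:2].astype(np.float32)
    print(n,"circ",plane(c,h,C)[0][:2].round(4),"centroid",plane([ut.mean()+u-r,vt.mean()+v-r],h,C)[0][:2].round(4),"rect",[np.round(t,4) for t in cv2.minAreaRect(X)],len(uv))
# foot plate dark mask
u,v,r=198,247,42;b=im[v-r:v+r,u-r:u+r].astype(int)
hsv=cv2.cvtColor(im,cv2.COLOR_RGB2HSV)[v-r:v+r,u-r:u+r]
m=(b[...,2]>b[...,0]).astype(np.uint8);k,l,s,ce=cv2.connectedComponentsWithStats(m);i=1+s[1:,4].argmax();vv,uu=np.nonzero(l==i)
print("plate",cv2.minAreaRect(plane(np.c_[uu+u-r,vv+v-r],.006,C)[:,:2].astype(np.float32)))
s=bot.read_state();print("tool R",R.from_rotvec(s["tcp_rot"]).as_matrix().round(3).tolist())
E
python3 m2.py
```

```text
large circ [0.5509 0.1237] centroid [0.5502 0.1239] rect [array([0.5505, 0.124 ]), array([0.046 , 0.0458]), np.float64(46.2516)] 301
small circ [ 0.5595 -0.0042] centroid [ 0.5596 -0.004 ] rect [array([ 0.5599, -0.0042]), array([0.0392, 0.0368]), np.float64(1.1395)] 216
nut circ [ 0.5591 -0.1254] centroid [ 0.5588 -0.1259] rect [array([ 0.5592, -0.1255]), array([0.037 , 0.0371]), np.float64(1.3503)] 183
spacer circ [0.4368 0.1254] centroid [0.437  0.1255] rect [array([0.4368, 0.1254]), array([0.036 , 0.0358]), np.float64(46.3141)] 187
sprocket circ [ 0.4399 -0.0036] centroid [ 0.4394 -0.0026] rect [array([ 0.4414, -0.0033]), array([0.0633, 0.065 ]), np.float64(5.8962)] 441
piston circ [ 0.4414 -0.1185] centroid [ 0.4417 -0.1206] rect [array([ 0.4414, -0.1185]), array([0.0533, 0.0537]), np.float64(46.031)] 535
dish circ [ 0.4682 -0.2897] centroid [ 0.471  -0.2967] rect [array([ 0.4685, -0.2901]), array([0.1167, 0.118 ]), np.float64(1.0577)] 506
mag circ [0.48   0.2704] centroid [0.4838 0.2718] rect [array([0.4812, 0.2694]), array([0.1279, 0.0811]), np.float64(13.3519)] 1532
green circ [0.5474 0.3678] centroid [0.5483 0.3683] rect [array([0.5479, 0.3679]), array([0.0404, 0.0388]), np.float64(78.2634)] 236
plate ((0.48438915610313416, 0.2716570794582367), (0.11749991774559021, 0.06320413202047348), 12.887714385986328)
tool R [[-0.967, 0.255, -0.0], [0.255, 0.967, -0.001], [0.0, -0.001, -1.0]]
```

>>> step_arm(
  motion=[
    [8.5,-50,-41.4,12,-27.7],
    [8.5,-50,-41.4,12,-27.7],
    [8.5,-50,-41.4,12,-27.7],
    [8.5,-50,-41.4,12,-27.7],
    [8.5,-50,-41.4,12,-27.7],
    [8.5,-50,-41.4,12,-27.7],
    [8.5,-50,-41.4,12,-27.7],
    [8.5,-50,-41.4,12,-27.7],
    [8.5,-50,-41.4,12,-27.7],
    [8.5,-50,-41.4,12,-27.7],
    [8.5,-50,-41.4,12,-27.7],
    [8.5,-50,-41.4,12,-27.7],
    [8.5,-50,-41.4,12,-27.7],
    [8.5,-50,-41.4,12,-27.7],
    [8.5,-50,-41.4,12,-27.7],
    [8.5,-50,-41.4,12,-27.7],
    [8.5,-50,-41.4,12,-27.7],
    [8.5,-50,-41.4,12,-27.7],
  ],
)

```text
time: 2.0
tool_pos: [0.5494, 0.1264, 0.1116]
tcp_rot: [-0.357, 3.121, 0.0]
wrist_force: [0.0, 0.5, 0.1]
width: 1.002
grip_force: 0.0
```

```bash
cat > w.py <<'E'
# usage: w.py picname targetz : blob above table near TCP axis, and dx dy (cm) in tool axes
import sys
from h import *
n,h=sys.argv[1],float(sys.argv[2])
im,d,C=cam("wrist");s=bot.read_state();save(n,im)
Rt=R.from_rotvec(s["tcp_rot"]).as_matrix();t=s["tool_pos"]
print("tcp",t.round(4),"yaw_y",np.degrees(np.arctan2(Rt[1,1],Rt[0,1])).round(1),"tilt",Rt[:,2].round(4))
P=cloud(d,C)
m=((P[...,2]>h*.5)&(P[...,2]<h+.008)&(np.hypot(P[...,0]-t[0],P[...,1]-t[1])<.06)).astype(np.uint8)
m=cv2.morphologyEx(m,cv2.MORPH_OPEN,np.ones((5,5),np.uint8))
k,l,st,_=cv2.connectedComponentsWithStats(m);print("comps",k-1)
if k>1:
    i=1+st[1:,4].argmax();X=P[l==i];X=X[abs(X[:,2]-h)<.004][:,:2].astype(np.float32)
    c,r=cv2.minEnclosingCircle(X);e=Rt.T@(np.r_[c,h]-t)*100
    print("circle",np.round(c,4),"r",round(r,4),"z",np.median(P[l==i][:,2]).round(4),"rect",cv2.minAreaRect(X),"tool dx,dy,dz cm",e.round(2))
print("cam calls pos, width",s["width"],"t",s["time"],"F",s["wrist_force"].round(1))
E
python3 w.py w1 .014
```

```text
tcp [0.5495 0.1263 0.1117] yaw_y 103.1 tilt [ 5.e-04  2.e-04 -1.e+00]
comps 1
circle [0.5503 0.126 ] r 0.0237 z 0.0148 rect ((0.5501296520233154, 0.12627924978733063), (0.04656052589416504, 0.045976266264915466), 11.302706718444824) tool dx,dy,dz cm [-0.07 -0.04  9.77]
cam calls pos, width 0.9982001242807776 t 2.05 F [-0.9  0.6 -0.6]
```

View pics/w1.png

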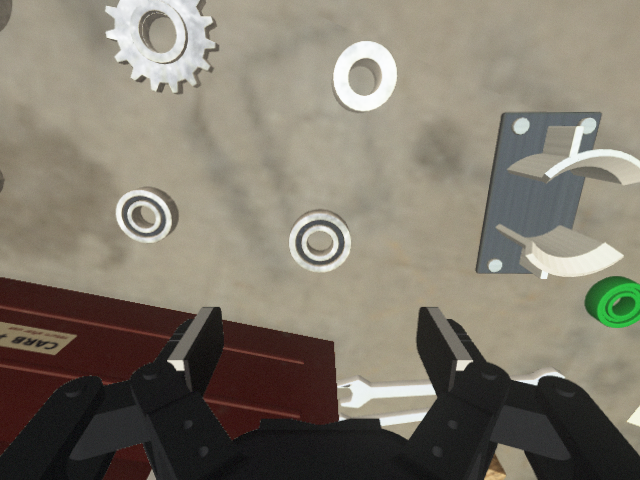

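The wrist view shows the large bearing at (320,240), centred within 1 mm, with the magazine at (540,195) and the toolbox at lower left. I check the toolbox clearance before going down.

```bash
python3 - <<'E'
from h import *
d=np.load("top0.npz")["d"];C=(np.array(bot.calibration("top")["mtx"]),bot.calibration("top")["k1"],cam("top")[2][2])
P=cloud(d,C)[130:240,200:470].reshape(-1,3);b=P[(P[:,2]>.06)&(P[:,1]<.2)&(P[:,1]>-.25)]
for a in np.arange(-.25,.2,.05):
    q=b[(b[:,1]>=a)&(b[:,1]<a+.05)];print(round(a,2),np.percentile(q[:,0],[0,1]).round(3) if len(q) else 0, q[:,2].max().round(3) if len(q) else 0)
E
```

```text
-0.25 [0.634 0.636] 0.193
-0.2 [0.632 0.633] 0.194
-0.15 [0.633 0.636] 0.194
-0.1 [0.636 0.637] 0.193
-0.05 [0.636 0.637] 0.195
-0.0 [0.636 0.637] 0.192
0.05 [0.632 0.633] 0.193
0.1 [0.636 0.637] 0.194
0.15 [0.637 0.637] 0.192
```

>>> step_arm(
  motion=[
    [8.5,0,0,4,0],
    [8.5,0,0,7,0],
    [8.5,0,0,7,0],
  ],
)

```text
time: 2.4
tool_pos: [0.5454, 0.1247, 0.037]
tcp_rot: [0.354, -3.112, 0.001]
wrist_force: [-0.9, -1.2, 0.0]
width: 0.992
grip_force: 0.0
```

>>> step_arm(
  motion=[
    [8.5,0,0,0,0],
    [8.5,0,0,0,0],
    [8.5,0,0,0,0],
  ],
)

```text
time: 2.7
tool_pos: [0.5519, 0.1254, 0.0435]
tcp_rot: [-0.354, 3.118, 0.0]
wrist_force: [0.1, 0.1, -0.1]
width: 0.995
grip_force: 0.0
```

```bash
python3 w.py w2 .014
```

```text
tcp [0.5517 0.1252 0.0433] yaw_y 102.9 tilt [ 3.6e-03  6.0e-04 -1.0e+00]
comps 1
circle [0.5501 0.1263] r 0.0237 z 0.0148 rect ((0.549858033657074, 0.12602229416370392), (0.04666946828365326, 0.046415071934461594), 15.313432693481445) tool dx,dy,dz cm [0.14 0.14 2.93]
cam calls pos, width 0.9938852206335816 t 2.75 F [-0.5  0.2  0.1]
```

>>> step_arm(
  motion=[
    [8.5,0.1,0.1,1,0],
    [8.5,0.1,0.1,2.5,0],
    [8.5,0.1,0.1,4,0],
    [8.5,0.1,0.1,4.3,0],
    [8.5,0.1,0.1,4.3,0],
    [8.5,0.1,0.1,4.3,0],
  ],
)

```text
time: 3.35
tool_pos: [0.5488, 0.1256, -0.002]
tcp_rot: [0.354, -3.121, 0.0]
wrist_force: [-0.8, -0.7, 0.3]
width: 0.997
grip_force: 0.0
```

>>> step_arm(
  motion=[
    [3,0,0,0,0],
    [3,0,0,0,0],
    [3,0,0,0,0],
    [3,0,0,0,0],
    [3,0,0,0,0],
    [3,0,0,0,0],
    [3,0,0,0,0],
  ],
  force=40,
)

```text
time: 4.05
tool_pos: [0.5497, 0.1257, -0.0008]
tcp_rot: [-0.354, 3.12, 0.0]
wrist_force: [-1.3, -0.3, 4.8]
width: 0.53
grip_force: 41.3
```

>>> step_arm(
  motion=[
    [3,0,0,-3,0],
    [3,0,0,-7,0],
    [3,0,0,-11,0],
    [3,0.5,3,-13,0],
    [3,1.5,7,-13,0],
    [3,2.5,11,-13,0],
    [3,3.1,14,-13,0],
    [3,3.1,15.5,-13,0],
    [3,3.1,15.7,-13,0],
    [3,3.1,15.7,-13,0],
    [3,3.1,15.7,-13,0],
    [3,3.1,15.7,-13,0],
  ],
)

```text
time: 5.25
tool_pos: [0.484, 0.2706, 0.1281]
tcp_rot: [0.351, -3.122, 0.001]
wrist_force: [-0.3, -0.6, -0.9]
width: 0.53
grip_force: 41.3
```

```bash
cat > mag.py <<'E'
import sys
from h import *
im,d,C=cam("wrist");s=bot.read_state();save(sys.argv[1],im)
Rt=R.from_rotvec(s["tcp_rot"]).as_matrix();t=s["tool_pos"];P=cloud(d,C)
m=(P[...,2]>.003)&(P[...,2]<.065)&(np.hypot(P[...,0]-.484,P[...,1]-.272)<.09)
k,l,st,_=cv2.connectedComponentsWithStats(cv2.morphologyEx(m.astype(np.uint8),cv2.MORPH_OPEN,np.ones((3,3),np.uint8)))
print(st[1:,4]);ml=m
def rep(n,mm):
    X=P[mm][:,:2].astype(np.float32)
    if len(X)<50: print(n,len(X));return
    r=cv2.minAreaRect(X);e=Rt.T@(np.r_[r[0],.05]-t)*100
    print(n,len(X),"rect",np.round(r[0],4),np.round(r[1],4),round(r[2],1),"tool",e[:2].round(2))
rep("plate",ml&(P[...,2]<.010));S=ml&(P[...,2]>.054)&(P[...,2]<.060);rep("rimtop",S)
for sg in(-1,1):
    u=(P[...,:2]-[.484,.272])@np.array([np.cos(.225),np.sin(.225)]);q=S&(sg*u>0);rep("half%d"%sg,q)
X=P[S][:,:2];A=np.c_[2*X,np.ones(len(X))];b=(X**2).sum(1);f=np.linalg.lstsq(A,b,rcond=None)[0]
e=Rt.T@(np.r_[f[:2],.05]-t)*100;print("fit",f[:2].round(4),np.sqrt(f[2]+f[:2]@f[:2]).round(4),"tool",e.round(2))
print("tcp",t.round(4),"yaw_y",np.degrees(np.arctan2(Rt[1,1],Rt[0,1])).round(1),"w",s["width"])
E
python3 mag.py w3
```

```text
[9497]
plate 7189 rect [0.4729 0.2731] [0.1769 0.1541] 77.2 tool [1.03 0.48]
rimtop 929 rect [0.4674 0.2817] [0.0769 0.0394] 61.3 tool [1.37 1.44]
half-1 908 rect [0.4552 0.2667] [0.0181 0.0587] 11.9 tool [2.89 0.25]
half1 21
fit [0.4822 0.2723] 0.0343 tool [0.13 0.2  7.81]
tcp [0.484  0.2707 0.1281] yaw_y 102.8 w 0.527825881613072
```

View pics/w3.png

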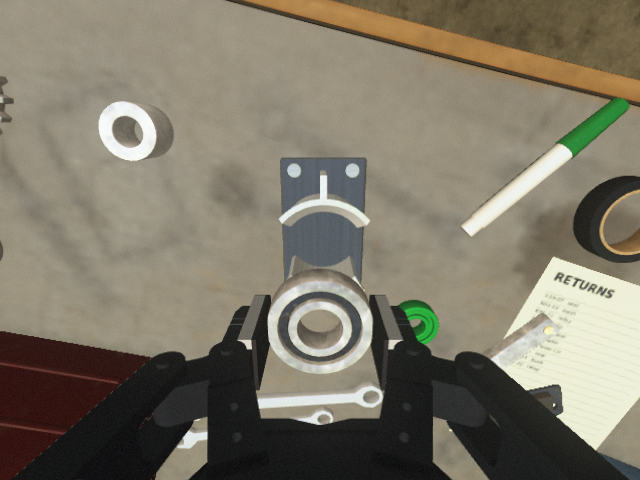

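Gripped bearing at (320,322). The magazine plate is square with the image, its centre at about column 324, so I shift y by about +2.5 mm and lower.

>>> step_arm(
  motion=[
    [3,0.1,0.25,0,0],
    [3,0.1,0.25,3,0],
    [3,0.1,0.25,6,0],
    [3,0.1,0.25,7.5,0],
    [3,0.1,0.25,9,0],
    [3,0.1,0.25,10.5,0],
    [3,0.1,0.25,11.5,0],
    [3,0.1,0.25,12.1,0],
    [3,0.1,0.25,12.1,0],
    [3,0.1,0.25,12.1,0],
  ],
)

```text
time: 6.3
tool_pos: [0.4824, 0.2742, 0.0077]
tcp_rot: [-0.354, 3.121, 0.0]
wrist_force: [0.1, 0.7, -0.4]
width: 0.527
grip_force: 41.3
```

>>> step_arm(
  motion=[
    [3,0,0,0.15,0],
    [3,0,0,0.2,0],
    [3,0,0,0.2,0],
    [6.5,0,0,0.1,0],
    [6.5,0,0,0.1,0],
    [6.5,0,0,0.1,0],
    [6.5,0,0,0.1,0],
  ],
)

```text
time: 7.0
tool_pos: [0.482, 0.274, 0.0064]
tcp_rot: [-0.354, 3.121, 0.0]
wrist_force: [0.4, -0.1, -0.8]
width: 0.764
grip_force: 0.0
```

>>> step_arm(
  motion=[
    [7.5,0,0,-2,0],
    [8.5,0,0,-5,0],
    [8.5,0,0,-9,0],
    [8.5,0,0,-12,0],
    [8.5,0,0,-12.5,0],
    [8.5,0,0,-12.5,0],
    [8.5,0,0,-12.5,0],
    [8.5,0,0,-12.5,0],
  ],
)

```text
time: 7.8
tool_pos: [0.4805, 0.2732, 0.1291]
tcp_rot: [0.353, -3.118, 0.002]
wrist_force: [-0.7, -1.1, 0.2]
width: 0.993
grip_force: 0.0
```

```bash
python3 mag.py w4; python3 - <<'E'
from h import *
im,d,C=cam("wrist");P=cloud(d,C)
m=(P[...,2]>.015)&(P[...,2]<.026)&(np.hypot(P[...,0]-.482,P[...,1]-.273)<.024)
X=P[m];print(len(X),X.min(0),X.max(0),np.median(X,0))
m=((P[...,2]>.02)&(P[...,2]<.034)&(np.hypot(P[...,0]-.437,P[...,1]-.126)<.04))
X=P[m][:,:2].astype(np.float32);print("spacer",len(X),cv2.minEnclosingCircle(X) if len(X) else 0)
E
```

```text
[11648]
plate 4915 rect [0.4814 0.2682] [0.1713 0.172 ] 85.2 tool [ 0.  -0.5]
rimtop 1799 rect [0.4843 0.2725] [0.0774 0.0585] 11.9 tool [-0.37 -0.14]
half-1 893 rect [0.455  0.2663] [0.0177 0.0585] 11.5 tool [ 2.61 -0.09]
half1 906 rect [0.5128 0.2785] [0.0191 0.0585] 11.2 tool [-3.28 -0.2 ]
fit [0.4836 0.2724] 0.0354 tool [-0.3  -0.14  7.91]
tcp [0.4806 0.2732 0.1291] yaw_y 102.9 w 0.9914833098266277
2104 [0.46245781 0.25043016 0.01501738] [0.50576076 0.29693211 0.0235114 ] [0.48377922 0.27354613 0.0207828 ]
spacer 2517 ((0.43642908334732056, 0.12737053632736206), 0.01961113139986992)
```

View pics/w4.png

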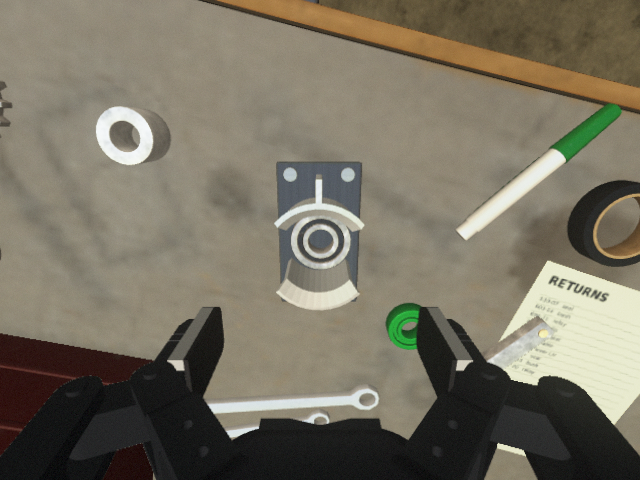

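Large bearing at (320,240) lies flat in the chute, top at 20.8 mm, within about 1 mm of its axis. The spacer is at (131,135), next.

>>> step_arm(
  motion=[
    [8.5,2,-3,0,0],
    [8.5,4,-7,0,0],
    [8.5,6,-11,0,0],
    [8.5,7.5,-13.3,0,0],
    [8.5,7.5,-13.3,0,0],
    [8.5,7.5,-13.3,1,0],
    [8.5,7.5,-13.3,2,0],
    [8.5,7.5,-13.3,2,0],
    [8.5,7.5,-13.3,2,0],
  ],
)

```text
time: 8.8
tool_pos: [0.4381, 0.1281, 0.1103]
tcp_rot: [0.355, -3.119, 0.0]
wrist_force: [-0.3, 0.5, 0.4]
width: 0.997
grip_force: 0.0
```

```bash
python3 w.py w5 .03
```

```text
tcp [0.4385 0.1282 0.1108] yaw_y 103.0 tilt [-1.e-03 -2.e-04 -1.e+00]
comps 1
circle [0.4365 0.1272] r 0.0192 z 0.031 rect ((0.43625548481941223, 0.12730276584625244), (0.03751607984304428, 0.03739496320486069), 44.13936996459961) tool dx,dy,dz cm [ 0.21 -0.05  8.08]
cam calls pos, width 0.9936563435310285 t 8.85 F [-0.1 -0.5 -0.6]
```

>>> step_arm(
  motion=[
    [8.5,0.2,0,3,0],
    [8.5,0.2,0,6,0],
    [8.5,0.2,0,8,0],
    [8.5,0.2,0,9.3,0],
    [8.5,0.2,0,9.8,0],
    [8.5,0.2,0,9.8,0],
    [8.5,0.2,0,9.8,0],
    [2,0.2,0,9.8,0],
    [2,0.2,0,9.8,0],
    [2,0.2,0,9.8,0],
    [2,0.2,0,9.8,0],
    [2,0.2,0,9.8,0],
    [2,0.2,0,9.8,0],
    [2,0.2,0,9.8,0],
  ],
  force=40,
)

```text
time: 10.25
tool_pos: [0.4373, 0.1272, 0.0141]
tcp_rot: [-0.354, 3.121, 0.0]
wrist_force: [-1.7, -1.3, 6.0]
width: 0.423
grip_force: 39.7
```

>>> step_arm(
  motion=[
    [2,0,0,-3,0],
    [2,0,0,-7,0],
    [2,0,0,-11,0],
    [2,-2,3,-12,0],
    [2,-4,7,-12,0],
    [2,-6,11,-12,0],
    [2,-7.8,13.1,-12,0],
    [2,-7.8,13.1,-12,0],
    [2,-7.8,13.1,-11,0],
    [2,-7.8,13.1,-9,0],
    [2,-7.8,13.1,-8,0],
    [2,-7.8,13.1,-8,0],
    [2,-7.8,13.1,-8,0],
    [2,-7.8,13.1,-8,0],
  ],
)

```text
time: 11.65
tool_pos: [0.4839, 0.2721, 0.0941]
tcp_rot: [-0.353, 3.121, 0.001]
wrist_force: [0.7, 0.3, 0.5]
width: 0.429
grip_force: 40.4
```

```bash
python3 mag.py w6; python3 - <<'E'
from h import *
im,d,C=cam("wrist");P=cloud(d,C);t=bot.read_state()["tool_pos"]
m=(P[...,2]>t[2]+.006)&(P[...,2]<t[2]+.024)&(np.hypot(P[...,0]-t[0],P[...,1]-t[1])<.021)
X=P[m];print("held",len(X),((np.percentile(X,1,0)+np.percentile(X,99,0))/2).round(4),np.percentile(X[:,2],95)-t[2],t)
E
```

```text
[10490    93]
plate 5964 rect [0.4686 0.2671] [0.1433 0.1757] 14.5 tool [ 1.63 -0.16]
rimtop 1219 rect [0.4551 0.2664] [0.0182 0.0585] 12.2 tool [2.96 0.08]
half-1 1219 rect [0.4551 0.2664] [0.0182 0.0585] 12.2 tool [2.96 0.08]
half1 0
fit [0.4774 0.2712] 0.0302 tool [0.68 0.04 4.42]
tcp [0.4841 0.2723 0.0942] yaw_y 102.9 w 0.4267157731862647
held 5450 [0.4826 0.2715 0.1087] 0.018146772430008187 [0.48410535 0.27238461 0.09431547]
```

View pics/w6.png

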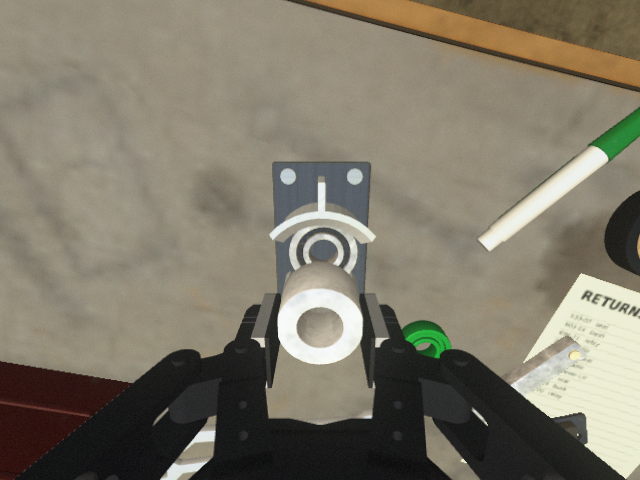

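Spacer at (320,325), in line with the chute; going down onto the bearing.

>>> step_arm(
  motion=[
    [2,0,0,1.5,0],
    [2,0,0,3,0],
    [2,0,0,4.5,0],
    [2,0,0,5.5,0],
    [2,0,0,5.9,0],
    [2,0,0,5.9,0],
    [2,0,0,5.9,0],
  ],
)

```text
time: 12.45
tool_pos: [0.4826, 0.2719, 0.0341]
tcp_rot: [0.354, -3.119, 0.001]
wrist_force: [-3.5, -1.4, 6.7]
width: 0.427
grip_force: 40.9
```

Light contact (6.7 N). I release and lift.

>>> step_arm(
  motion=[
    [2,0,0,0,0],
    [5.5,0,0,0,0],
    [6,0,0,0,0],
    [6,0,0,0,0],
    [6,0,0,0,0],
    [7,0,0,-2,0],
    [8.5,0,0,-5,0],
    [8.5,0,0,-8,0],
    [8.5,0,0,-9,0],
    [8.5,0,0,-9,0],
    [8.5,0,0,-9,0],
  ],
)

```text
time: 13.55
tool_pos: [0.4827, 0.2719, 0.1232]
tcp_rot: [0.354, -3.12, 0.001]
wrist_force: [-0.3, 0.3, 0.1]
width: 0.994
grip_force: 0.0
```

```bash
cat > chk.py <<'E'
import sys
from h import *
z=float(sys.argv[1]);r=float(sys.argv[2])
im,d,C=cam("wrist");P=cloud(d,C);s=bot.read_state()
m=(abs(P[...,2]-z)<.004)&(np.hypot(P[...,0]-.4842,P[...,1]-.2725)<r+.006)
m=cv2.morphologyEx(m.astype(np.uint8),cv2.MORPH_OPEN,np.ones((5,5),np.uint8))
k,l,st,_=cv2.connectedComponentsWithStats(m);X=P[l==1+st[1:,4].argmax()]
A=np.c_[X[:,:2],np.ones(len(X))];f=np.linalg.lstsq(A,X[:,2],rcond=None)[0]
print(len(X),"circle",cv2.minEnclosingCircle(X[:,:2].astype(np.float32)),"z",np.median(X[:,2]),"slope",f[:2].round(3),"tcp",s["tool_pos"].round(4))
E
python3 chk.py .05 .019
```

```text
1805 circle ((0.4822552800178528, 0.27119216322898865), 0.01930410787463188) z 0.05122572457502286 slope [0.007 0.   ] tcp [0.4822 0.2716 0.1225]
```

Spacer is flat, top at 51 mm, about 2 mm off the axis. Next the small bearing.

>>> step_arm(
  motion=[
    [8.5,-0.3,-5,0,0],
    [8.5,-0.6,-10,0,0],
    [8.5,-0.9,-15,0,0],
    [8.5,-1.1,-20,0,0],
    [8.5,-1.3,-24,0,0],
    [8.5,-1.4,-27,0,0],
    [8.5,-1.4,-28.4,0.5,0],
    [8.5,-1.4,-28.4,1,0],
    [8.5,-1.4,-28.4,1,0],
    [8.5,-1.4,-28.4,1,0],
    [8.5,-1.4,-28.4,1,0],
  ],
)

```text
time: 14.7
tool_pos: [0.5602, -0.0, 0.1141]
tcp_rot: [0.357, -3.121, -0.001]
wrist_force: [-0.4, 0.4, 0.2]
width: 0.993
grip_force: 0.0
```

```bash
python3 w.py w7 .014
```

```text
tcp [ 5.604e-01 -1.000e-04  1.143e-01] yaw_y 103.0 tilt [-0.e+00  2.e-04 -1.e+00]
comps 1
circle [ 0.5593 -0.0025] r 0.0202 z 0.0147 rect ((0.5593593716621399, -0.0023109987378120422), (0.0397120825946331, 0.039093710482120514), 0.9517161250114441) tool dx,dy,dz cm [ 0.16 -0.21 10.03]
cam calls pos, width 0.9944914014757739 t 14.75 F [-1.2 -0.6 -0.2]
```

>>> step_arm(
  motion=[
    [8.5,0.15,-0.2,3,0],
    [8.5,0.15,-0.2,6,0],
    [8.5,0.15,-0.2,8.5,0],
    [8.5,0.15,-0.2,10.3,0],
    [8.5,0.15,-0.2,11.2,0],
    [8.5,0.15,-0.2,11.2,0],
    [8.5,0.15,-0.2,11.2,0],
    [2.5,0.15,-0.2,11.2,0],
    [2.5,0.15,-0.2,11.2,0],
    [2.5,0.15,-0.2,11.2,0],
    [2.5,0.15,-0.2,11.2,0],
    [2.5,0.15,-0.2,11.2,0],
    [2.5,0.15,-0.2,11.2,0],
    [2.5,0.15,-0.2,11.2,0],
  ],
  force=40,
)

```text
time: 16.15
tool_pos: [0.5603, -0.0038, 0.0034]
tcp_rot: [-0.353, 3.12, -0.0]
wrist_force: [-1.0, 0.6, 5.7]
width: 0.441
grip_force: 39.7
```

>>> step_arm(
  motion=[
    [2.5,0,0,-3,0],
    [2.5,0,0,-7,0],
    [2.5,0,0,-11,0],
    [2.5,0.2,4,-12,0],
    [2.5,0.4,9,-12,0],
    [2.5,0.6,14,-12,0],
    [2.5,0.9,19,-12,0],
    [2.5,1.1,24,-12,0],
    [2.5,1.3,27,-12,0],
    [2.5,1.3,28.5,-11.5,0],
    [2.5,1.3,28.5,-10,0],
    [2.5,1.3,28.5,-9,0],
    [2.5,1.3,28.5,-9,0],
    [2.5,1.3,28.5,-9,0],
    [2.5,1.3,28.5,-9,0],
  ],
)

```text
time: 17.65
tool_pos: [0.4837, 0.2702, 0.0924]
tcp_rot: [-0.351, 3.122, -0.0]
wrist_force: [-0.0, 0.7, -1.0]
width: 0.446
grip_force: 40.7
```

```bash
python3 mag.py w8; python3 - <<'E'
from h import *
im,d,C=cam("wrist");P=cloud(d,C);t=bot.read_state()["tool_pos"]
m=(P[...,2]>t[2]+.004)&(P[...,2]<t[2]+.02)&(np.hypot(P[...,0]-t[0],P[...,1]-t[1])<.023)
X=P[m];print("held",len(X),((np.percentile(X,1,0)+np.percentile(X,99,0))/2).round(4),np.percentile(X[:,2],95)-t[2],t)
E
```

```text
[10843   412]
plate 5541 rect [0.4635 0.2659] [0.1338 0.1714] 12.5 tool [2.09 0.01]
rimtop 1223 rect [0.4551 0.2664] [0.0184 0.0588] 12.1 tool [2.9  0.25]
half-1 1223 rect [0.4551 0.2664] [0.0184 0.0588] 12.1 tool [2.9  0.25]
half1 0
fit [0.4774 0.2711] 0.0302 tool [0.62 0.2  4.27]
tcp [0.4839 0.2705 0.0927] yaw_y 102.8 w 0.44425316296171197
held 5647 [0.4825 0.2696 0.1042] 0.012875696689206337 [0.48386511 0.27068342 0.09284522]
```

View pics/w8.png

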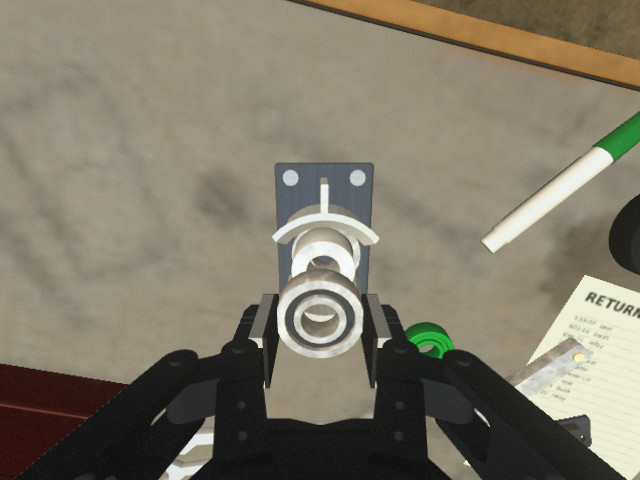

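Bearing at (320,313), spacer behind it at (324,255): shift y by +1.5 mm and lower.

>>> step_arm(
  motion=[
    [2.5,0,0.15,1,0],
    [2.5,0,0.15,2,0],
    [2.5,0,0.15,3,0],
    [2.5,0,0.15,3.6,0],
    [2.5,0,0.15,3.9,0],
    [2.5,0,0.15,3.9,0],
    [2.5,0,0.15,3.9,0],
  ],
)

```text
time: 18.45
tool_pos: [0.4822, 0.2723, 0.0536]
tcp_rot: [0.354, -3.12, 0.001]
wrist_force: [-3.1, -2.7, 5.5]
width: 0.446
grip_force: 41.3
```

>>> step_arm(
  motion=[
    [2.5,0,0,0,0],
    [5.5,0,0,0,0],
    [6,0,0,0,0],
    [6,0,0,0,0],
    [6,0,0,0,0],
    [7,0,0,-2,0],
    [8.5,0,0,-5,0],
    [8.5,0,0,-7.5,0],
    [8.5,0,0,-8,0],
    [8.5,0,0,-8,0],
    [8.5,0,0,-8,0],
  ],
)

```text
time: 19.55
tool_pos: [0.4819, 0.2722, 0.1319]
tcp_rot: [0.354, -3.12, 0.001]
wrist_force: [0.3, -0.2, -0.4]
width: 0.993
grip_force: 0.0
```

```bash
python3 chk.py .064 .020
```

```text
2304 circle ((0.4819824993610382, 0.271837443113327), 0.020295456051826477) z 0.06477458502220722 slope [ 0.005 -0.003] tcp [0.4816 0.272  0.1315]
```

>>> step_arm(
  motion=[
    [8.5,0.2,-5,0,0],
    [8.5,0.4,-10,0,0],
    [8.5,0.6,-15,0,0],
    [8.5,0.8,-20,0,0],
    [8.5,1,-25,0,0],
    [8.5,1.2,-30,0,0],
    [8.5,1.3,-35,0,0],
    [8.5,1.3,-39,0.5,0],
    [8.5,1.3,-40.3,1,0],
    [8.5,1.3,-40.3,2,0],
    [8.5,1.3,-40.3,2,0],
    [8.5,1.3,-40.3,2,0],
  ],
)

```text
time: 20.8
tool_pos: [0.5589, -0.1213, 0.1118]
tcp_rot: [0.356, -3.119, -0.003]
wrist_force: [0.6, -0.3, 1.1]
width: 0.992
grip_force: 0.0
```

```bash
python3 w.py w9 .016; python3 - <<'E'
import cv2;i=cv2.imread("pics/w9.png");cv2.imwrite("pics/w9c.png",cv2.resize(i[140:340,220:420],None,fx=2.5,fy=2.5,interpolation=cv2.INTER_CUBIC))
from h import *
im,d,C=cam("wrist");P=cloud(d,C);t=bot.read_state()["tool_pos"]
X=P[(abs(P[...,2]-.016)<.004)&(np.hypot(P[...,0]-t[0],P[...,1]-t[1])<.03)][:,:2]
for a in range(0,180,10):
    e=X@np.array([np.cos(np.radians(a)),np.sin(np.radians(a))]);print(a,(np.percentile(e,99.7)-np.percentile(e,.3)).round(4),end="; ")
E
```

```text
tcp [ 0.5596 -0.1213  0.1126] yaw_y 103.0 tilt [-1.6e-03  8.0e-04 -1.0e+00]
comps 1
circle [ 0.5598 -0.1265] r 0.0206 z 0.0171 rect ((0.5595364570617676, -0.12640029191970825), (0.03619116172194481, 0.03938544541597366), 5.776773452758789) tool dx,dy,dz cm [ 0.08 -0.52  9.66]
cam calls pos, width 0.9966105747590365 t 20.85 F [-0.7 -1.3  0. ]
0 0.0363; 10 0.0362; 20 0.0382; 30 0.0391; 40 0.0386; 50 0.0377; 60 0.0359; 70 0.0361; 80 0.0378; 90 0.0386; 100 0.0387; 110 0.0378; 120 0.0362; 130 0.0361; 140 0.0378; 150 0.0386; 160 0.0387; 170 0.0378;
```

View pics/w9c.png

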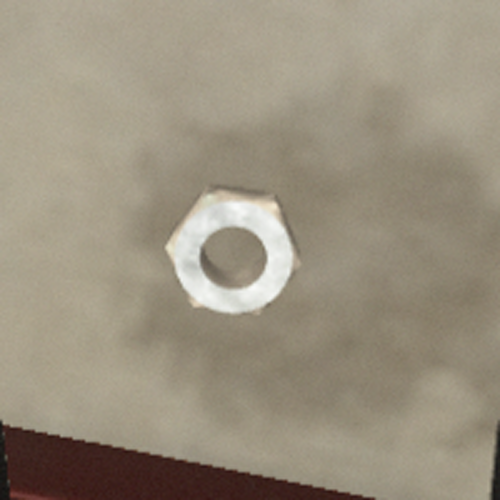

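The crop shows the hex nut at (235,255), flats top and lower left/right. The width scan puts flat normals at about 5/65/125°, so I turn the tool's closing axis from 103° to 65°.

>>> step_arm(
  motion=[
    [8.5,0.1,-0.4,0,8],
    [8.5,0.1,-0.4,0,16],
    [8.5,0.1,-0.4,0,24],
    [8.5,0.1,-0.4,0,32],
    [8.5,0.1,-0.4,0,38],
    [8.5,0.1,-0.4,0,38],
    [8.5,0.1,-0.4,0,38],
    [8.5,0.1,-0.4,0,38],
  ],
)

```text
time: 21.7
tool_pos: [0.5603, -0.1268, 0.1136]
tcp_rot: [0.678, 3.067, 0.0]
wrist_force: [-0.1, -0.6, 0.3]
width: 0.997
grip_force: 0.0
```

```bash
python3 w.py w10 .016
```

```text
tcp [ 0.5603 -0.1269  0.1135] yaw_y 65.0 tilt [ 3.e-04 -1.e-04 -1.e+00]
comps 1
circle [ 0.5593 -0.1265] r 0.0203 z 0.0171 rect ((0.5591429471969604, -0.12613137066364288), (0.035589221864938736, 0.03959859535098076), 64.2386474609375) tool dx,dy,dz cm [ 0.11 -0.01  9.75]
cam calls pos, width 0.992437519575448 t 21.75 F [-0.  -1.   0.1]
```

>>> step_arm(
  motion=[
    [8.5,0.1,0,3,0],
    [8.5,0.1,0,6,0],
    [8.5,0.1,0,8.5,0],
    [8.5,0.1,0,10.2,0],
    [8.5,0.1,0,11,0],
    [8.5,0.1,0,11,0],
    [8.5,0.1,0,11,0],
    [2,0.1,0,11,0],
    [2,0.1,0,11,0],
    [2,0.1,0,11,0],
    [2,0.1,0,11,0],
    [2,0.1,0,11,0],
    [2,0.1,0,11,0],
    [2,0.1,0,11,0],
  ],
  force=40,
)

```text
time: 23.15
tool_pos: [0.5601, -0.127, 0.0042]
tcp_rot: [0.681, 3.065, -0.0]
wrist_force: [-0.1, 0.2, 5.3]
width: 0.4
grip_force: 41.2
```

>>> step_arm(
  motion=[
    [2,0,0,-3,0],
    [2,0,0,-7,0],
    [2,0,0,-11,0],
    [2,0.3,-4,-11,0],
    [2,0.7,-9,-11,0],
    [2,1.1,-14,-11,0],
    [2,1.4,-18.5,-11,0],
    [2,1.4,-18.5,-11,0],
    [2,1.4,-18.5,-11,0],
    [2,1.4,-18.5,-11,0],
  ],
)

```text
time: 24.15
tool_pos: [0.4682, -0.2876, 0.1128]
tcp_rot: [-0.682, -3.066, -0.001]
wrist_force: [-0.0, 0.3, 0.3]
width: 0.399
grip_force: 40.5
```

```bash
python3 - <<'E'
from h import *
im,d,C=cam("wrist");save("w11",im);s=bot.read_state();t=s["tool_pos"];P=cloud(d,C)
m=(P[...,2]>.013)&(P[...,2]<.022)&(np.hypot(P[...,0]-.469,P[...,1]+.29)<.075)
X=P[m][:,:2];f=np.linalg.lstsq(np.c_[2*X,np.ones(len(X))],(X**2).sum(1),rcond=None)[0]
Rt=R.from_rotvec(s["tcp_rot"]).as_matrix();print(len(X),f[:2],np.sqrt(f[2]+f[:2]@f[:2]),"tool",(Rt.T@(np.r_[f[:2],0]-t)*100).round(2),t,s["width"])
E
```

```text
3315 [ 0.46801921 -0.28952217] 0.0564922181760115 tool [-0.06 -0.23 11.29] [ 0.4685119  -0.28730787  0.11292128] 0.4005421460892459
```

View pics/w11.png

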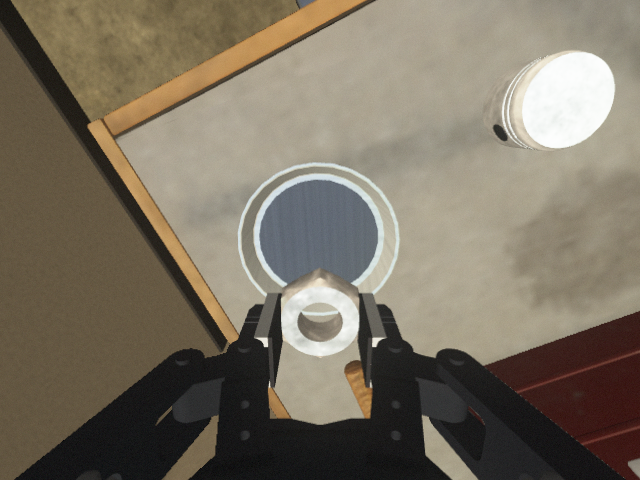

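The nut at (320,322) is held over the dish, whose centre is at (318,237), offset about 2 mm. Clear of the side board and the piston; lowering.

>>> step_arm(
  motion=[
    [2,0,-0.2,3,0],
    [2,0,-0.2,6,0],
    [2,0,-0.2,8.5,0],
    [2,0,-0.2,9.8,0],
    [2,0,-0.2,10.4,0],
    [2,0,-0.2,10.4,0],
    [2,0,-0.2,10.4,0],
    [2,0,-0.2,10.4,0],
  ],
)

```text
time: 25.0
tool_pos: [0.4684, -0.2906, 0.0103]
tcp_rot: [0.681, 3.065, -0.001]
wrist_force: [0.1, -0.6, -1.1]
width: 0.405
grip_force: 40.5
```

>>> step_arm(
  motion=[
    [4,0,0,0,0],
    [5.5,0,0,0,0],
    [5.5,0,0,0,0],
    [5.5,0,0,0,0],
    [5.5,0,0,-2,0],
    [5.5,0,0,-5,0],
    [7,0,0,-9,0],
    [8.5,0,0,-11,0],
    [8.5,0,0,-11,0],
    [8.5,0,0,-11,0],
    [8.5,0,0,-11,0],
  ],
)

```text
time: 26.1
tool_pos: [0.4662, -0.2895, 0.1175]
tcp_rot: [-0.681, -3.064, -0.002]
wrist_force: [-0.9, 0.2, -0.3]
width: 0.995
grip_force: 0.0
```

```bash
python3 w.py w12 .02; python3 - <<'E'
from h import *
im,d,C=cam("top");save("top1",im[180:310,130:510]);P=cloud(d,C)
for n,u,v,r,z in(("mag",197,246,30,.065),("nut",459,260,20,.02)):
    Q=P[v-r:v+r,u-r:u+r];m=(abs(Q[...,2]-z)<.0045);k,l,s,_=cv2.connectedComponentsWithStats(m.astype(np.uint8));X=Q[l==1+s[1:,4].argmax()];print(n,len(X),np.median(X,0),cv2.minEnclosingCircle(X[:,:2].astype(np.float32)))
cv2.imwrite("pics/top1.png",cv2.resize(cv2.imread("pics/top1.png"),None,fx=2,fy=2))
E
```

```text
tcp [ 0.4661 -0.2894  0.1172] yaw_y 64.9 tilt [-0.003  0.002 -1.   ]
comps 2
circle [ 0.4681 -0.29  ] r 0.0596 z 0.0166 rect ((0.4677625894546509, -0.2894808053970337), (0.11708801239728928, 0.11732419580221176), 35.83087921142578) tool dx,dy,dz cm [-0.24  0.02  9.72]
cam calls pos, width 0.9935745240760528 t 26.15 F [ 0.1  0.3 -0.2]
mag 198 [0.48112462 0.26970115 0.06331391] ((0.4827571511268616, 0.27058812975883484), 0.020387349650263786)
nut 114 [ 0.46202435 -0.28465372  0.01944458] ((0.4669472575187683, -0.28974026441574097), 0.01963024213910103)
```

View pics/top1.png

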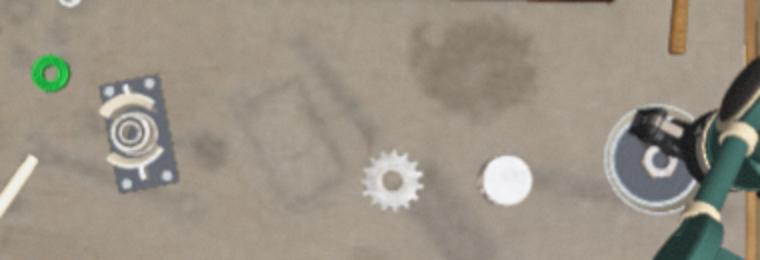

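The final top view shows the stack in the magazine at (130,132) and the nut in the dish at (660,160). The sprocket and piston are where they started, and the arm is clear.

```bash
python3 -c "
from workcell import bot
print(bot.finish_job())"
```

```text
the job is handed in; nothing more can be done
None
```

The job is handed in: large bearing, spacer and small bearing lie flat and in order in the magazine, about 2 mm off its axis. The lock nut lies flat in the middle of the dish, and the sprocket and piston were not touched.

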